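# Press a box-profile end cap and hold it under pressure

## Robot

A 6-joint arm with a two-finger parallel gripper is mounted at the origin on the work surface. World frame = base frame: x ahead of the robot, y to its left, z up, the work surface at z = 0. Lengths are in m, angles in degrees, forces in N, time in s.
With the tool pointing down it reaches from about 0.375 to 0.9 m from the base axis. Payload 3.1 kg.
Tool frame: the origin (TCP) lies at the very end of the fingers, on their centre line; the grasp point (between the pads) lies 19 mm behind it; z points along the fingers, y is the direction in which the jaws open and shut (so a half turn about z gives the same grasp; the last joint's range is limited). The gripper opens to 87 mm and grips with 3 to 60 N. Pads are 19 mm wide; open, the fingers measure 117 mm over their backs; the gripper's body (75 mm by 190 mm) begins 51 mm behind the grasp point.
Start: joints at [-82.592, 30.224, 82.088, -0, 67.689, -10.227], TCP at [0.189, -0.596, 0.223] pointing down, gripper open.
Joint ranges: [-176.69, 176.69], [-43.24, 126.21], [12.49, 139.97], [-82, 262], [0, 151.66], [-163.58, 163.58]. Speed limits (degrees/s): [159.86, 159.86, 180, 180, 180, 180].

## Interface

Orientations are given as a 3x3 rotation matrix whose columns are the frame's x, y, z axes.
In Python, from rig import bot gives the robot as it stands. The module is installed in compiled form; this text tells all that it offers.
- The arm moves only by the tool play_rows, never from a script. Its argument "targets" is a list of rows, each a list of 7 numbers: the closure, from 0 (fully open) to 1 (shut), then the shift along the world's x, y, z in m, then the turn, a rotation vector about the world's x, y, z in rad. A call has 1 to 12 rows; each row shifts and turns the commanded pose from where the row before left it; what a row does not reach is not made up. A row lasts 1/8 s, in which the tool goes at most 62.5 mm and 10.7 degrees, less where a joint would pass 70% of its speed; a pose out of reach is approached as far as the arm can. A call with a gripper value outside its range is refused whole. The fingers move at their own pace and stop on an object; the grip force is fixed at half the most. Time passes only in rows, so rows that do not move let the fingers close. It gives the time, the measured TCP pose, the force and the opening at its end, in the units of the state.
- bot.read_state(): the state, without advancing time (a new reading comes with each control period).
- bot.capture(name): name is "side" or "top"; returns the picture (420x560x3 uint8, blue, green, red); there is no depth.
- bot.get_calibration(name): a dict with "fx", "fy", "cx", "cy" (pixels), "R" (3x3) and "t" (3): a world point X has camera coordinates R X + t. Camera axes: x right, y down, z forward; pixel columns grow to the right and rows downward; lengths in m; the calibration is good to about 2 mm. A picture is of the moment at which its call begins. get_calibration takes no time and is no camera call.
- bot.hand_in(): hands the job in, once; it reports no verdict.
The state is a dict: "time_s": time; "joint_positions": joint angles; "qvel": joint speeds; "tau": joint torques, N m; "position": TCP position; "tcp_rot": TCP orientation; "force": force on the tool from outside, world axes, zero at the start; "moment": the same for the moment, N m; "opening": opening from 0.0 (shut) to 1.0 (fully open).
Only numpy, scipy, OpenCV 4.12 (cv2) and the standard library are available. Lean on these libraries where they do the work, as an engineer would, in place of code of your own. Each camera call takes 0.05 s, during which the arm holds its last target. There are 200 camera calls.

## Task

Close up the short aluminium profile in the bench press: fit the loose end cap fully into the profile's open top, push the slide fully home so that the profile stands under the ram, then pull the press lever down until its bar is level and keep it there, so that the sprung pad presses the cap while its adhesive takes. Do not let go of the lever: the job finishes while you are still holding it level. Leave the other things on the bench where they are.

Things in the scene. Friction and masses are not known exactly. Their poses are not given: they have to be found in the camera images.
- press: Grey bench arbor press, bolted down: foot 22 mm thick, column at the back, head overhanging the front (underside 152 mm, top 254 mm above the bench), square steel ram 24 mm wide standing out of the head. Origin on the bench directly under the ram. Its x axis points from the front of the press to its column, z up; the lever is at its -y side. The head reaches from x = -44 mm to +100 mm, and y -35 to +35 mm; the foot, slide bed and slide lie within 75 mm of y = 0.
- slide (a joint): Aluminium slide, 78 mm wide, with the profile clamped in its nest: how far it is pulled out to the front (m). 0 = fully home (a stop), the profile then stands exactly under the ram; 0.15 = fully out. It moves along the press's x axis (pushing home is +x), drags with about 3 N and stays where it is left.
- slide_knob (a point): Centre of the upright knob at the front end of the slide by which it is moved: black cylinder 24 mm across, 26 mm high, on a thin stem, 120 mm in front of the profile's axis. This centre is 79 mm above the bench, the slide's plate 37 mm below it.
- profile_mouth (a point): Middle of the open top of the short square aluminium profile that stands clamped upright in the slide: outside 44 x 44 mm, opening 38 x 38 mm, walls 3 mm, 60 mm long, its top 102 mm above the bench. x and y axes along the profile's sides (and the press's x and y), z up. The nest's jaws end 38 mm below the top.
- cap_center (a point): Middle (half-way up, on the axis) of the loose black square end cap, 22 mm high overall, which lies on the bench plug down: square flange 46 x 46 x 6 mm on top, from 5 to 11 mm above this point, and below it a ribbed plug 34 mm wide that tapers to 26 mm at its foot, 11 mm below this point. x and y along the flange's sides, z up. Fully fitted, the flange lies on the profile's rim and this point is 5 mm below the rim.
- pad: Round steel pressing pad, 36 mm across, on a spring under the ram. Origin at the centre of its underside, 115 mm above the bench with the lever up (7 mm above a fitted cap). It gives about 4 N per mm once it rests on the cap.
- lever (a joint): Press lever: how far it is pulled down (rad). 0 = up against its rest stop, the bar rising 0.70 rad (40 degrees) above level towards the front of the press; 0.70 = bar level; 1.0 = bottom stop. It is sprung and flies up when let go; its ball needs about 2 N to start and about 10 N to hold level. The ram comes down 20 mm per rad; the pad meets the cap at about 0.35.
- lever_ball (a point): Centre of the black ball, 32 mm across, at the lever's end (bar 12 mm thick). It swings about the lever's pivot at 200 mm radius in the upright plane along the press's x axis, 90 mm to the -y side of the ram, and goes down and to the front (-x of the press) as it is pulled.
- lever_pivot (a point): The lever's pivot: on the lever's plane, 200 mm above the bench; the swing axis runs along the press's y axis. With the lever level the ball is at this height.
- bottle: Bystander: white bottle, 48 mm across, 130 mm high, standing. Origin at its foot.
- tin: Bystander: steel tin, 70 mm across, 60 mm high. Origin at its foot.
- cleat: Bystander: L-shaped aluminium corner cleat, 60 x 60 x 40 mm. Origin at its underside.
- screwdriver: Bystander: screwdriver lying on the bench. Origin at its underside.
There are look-alikes about, which are no part of the job. Of the things like the part that bears cap_center, leave any that is green or red; of the rest the smaller one is meant.

How it is judged:
By the outcome, as a careful person would: the job done as asked, in the order asked, and still so for the second after the job is handed in, while the arm keeps its last pose, push and grip.
It also fails if it takes over 64 s, if anything falls off the work surface, if the arm or the gripper's body presses on something with over 40 N, if the wrist force passes 120 N, or if a joint passes its speed limit or range.

## Working session

There is one attempt and no reset: what is moved stays moved. The work goes in short steps, Python scripts to look and compute and a tool call to move; the robot and the scene stay as the last step left them, time stands still between calls to the robot, and variables do not carry over. Pictures are saved under pics/ and viewed, about 8 in all and at most 12, crops included, and the job is handed in when it is done.

Besides the shell and the picture viewer there is one more tool, called as name(argument=value, ...) on one line, values as JSON. play_rows: Moves the arm, as the interface text tells. Its arguments: {"type":"object","properties":{"targets":{"type":"array","items":{"type":"array","items":{"type":"number"}}}},"required":["targets"]}

```bash
mkdir -p pics
python3 - <<'E'
from rig import bot
import cv2,numpy as np
for n in("side","top"):
    cv2.imwrite(f"pics/{n}0.png",bot.capture(n)); c=bot.get_calibration(n)
    R=np.array(c["R"]);t=np.array(c["t"]); print(n,c["fx"],c["cx"],c["cy"],"cam",(-R.T@t).round(3),R.round(3).tolist())
s=bot.read_state();print(s["time_s"],s["position"],s["tcp_rot"],s["force"],s["opening"])
E
```

```text
side 481.02452380015336 278.8683585645428 210.20246248958796 cam [ 0.475 -1.139  0.908] [[0.999, -0.045, -0.006], [-0.03, -0.564, -0.825], [0.034, 0.825, -0.564]]
top 495.7860843510606 285.95282141550155 216.57179630967832 cam [ 0.133 -0.091  1.859] [[-0.02, -1.0, 0.005], [-0.975, 0.018, -0.219], [0.219, -0.009, -0.976]]
0.1 [ 0.1892986  -0.59493581  0.22166119] [[ 9.52993842e-01  3.02989554e-01 -2.57510561e-04]
 [ 3.02989461e-01 -9.52991876e-01  1.96743888e-03]
 [ 3.50707956e-04 -1.95298012e-03 -9.99998031e-01]] [-0.30079922  0.14117071 -0.54794691] 1.0021106194059304
```

View pics/side0.png

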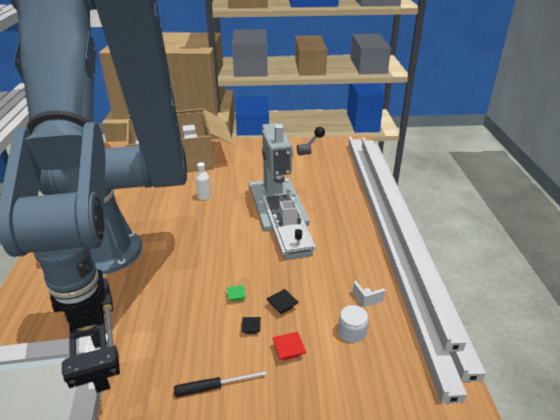

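View pics/top0.png

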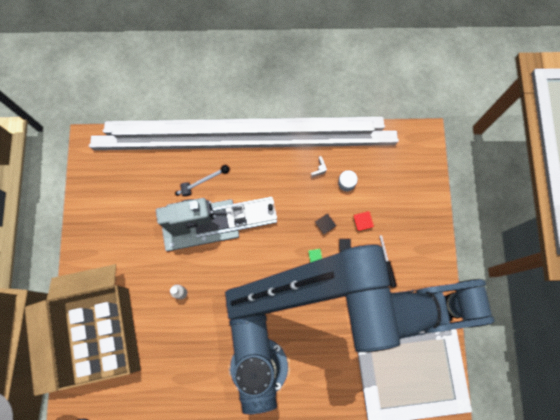

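The side view shows the green cap at (236,293), black caps at (283,301) and (251,325), and the red cap at (289,346). Of the two black ones, (251,325) looks smaller, so it fits the description. The press is at (280,190) with its knob at (298,235) and the lever ball at (320,132). I'll confirm the cap in one enlarged crop and take first measurements.

```bash
cat > h.py <<'E'
import cv2,numpy as np
from rig import bot
def cam(n):
    c=bot.get_calibration(n); return c["fx"],c["fy"],c["cx"],c["cy"],np.array(c["R"]),np.array(c["t"])
def ray(n,p):
    fx,fy,cx,cy,R,t=cam(n); d=R.T@np.array([(p[0]-cx)/fx,(p[1]-cy)/fy,1]); return -R.T@t,d/np.linalg.norm(d)
def plane(n,p,z):
    o,d=ray(n,p); return o+d*(z-o[2])/d[2]
def proj(n,X):
    fx,fy,cx,cy,R,t=cam(n); q=R@np.array(X)+t; return np.array([fx*q[0]/q[2]+cx,fy*q[1]/q[2]+cy])
def tri(pa,pb):
    (o,d),(p,e)=ray("side",pa),ray("top",pb)
    s=np.linalg.lstsq(np.c_[d,-e],p-o,rcond=None)[0]; a,b=o+s[0]*d,p+s[1]*e
    return (a+b)/2,np.linalg.norm(a-b)
def blobs(img,box,thr,amin=15):
    x0,y0,x1,y1=box; m=(img[y0:y1,x0:x1].max(2)<thr).astype(np.uint8)
    cs,_=cv2.findContours(m,cv2.RETR_EXTERNAL,cv2.CHAIN_APPROX_NONE)
    return [c+[x0,y0] for c in cs if cv2.contourArea(c)>amin]
E
python3 - <<'E'
from h import *
s=cv2.imread("pics/side0.png");t=cv2.imread("pics/top0.png")
for n,im,box in(("side",s,(225,280,310,340)),("top",t,(300,205,360,258)),("side",s,(285,222,312,250)),("side",s,(308,120,330,142)),("top",t,(215,160,235,178)),("top",t,(262,200,280,216))):
    for c in blobs(im,box,60):
        r=cv2.minAreaRect(c); m=cv2.moments(c); p=(m["m10"]/m["m00"],m["m01"]/m["m00"])
        print(n,box,np.round(p,1),np.round(r[1],1),round(r[2]),cv2.contourArea(c),"z.02:",plane(n,p,.018).round(4))
a=cv2.resize(s[275:365,215:315],None,fx=4,fy=4,interpolation=cv2.INTER_CUBIC)
b=cv2.resize(s[115:265,235:335],None,fx=4,fy=4,interpolation=cv2.INTER_CUBIC)
o=np.zeros((600,800,3),np.uint8);o[:360,:400]=a;o[:,400:]=b;cv2.imwrite("pics/c1.png",o)
E
```

```text
side (225, 280, 310, 340) [250.4 325. ] [15. 17.] 90 217.5 z.02: [ 0.4373 -0.329   0.018 ]
side (225, 280, 310, 340) [282.3 301.2] [23.3 19.1] 45 358.0 z.02: [ 0.5186 -0.2528  0.018 ]
side (285, 222, 312, 250) [298.  234.2] [9. 4.] 90 32.5 z.02: [0.5808 0.0284 0.018 ]
side (308, 120, 330, 142) [318.9 132.3] [8. 8.] 90 51.0 z.02: [0.7263 0.7431 0.018 ]
top (215, 160, 235, 178) [224.8 169. ] [6. 6.] 90 31.0 z.02: [0.7406 0.1258 0.018 ]
```

View pics/c1.png

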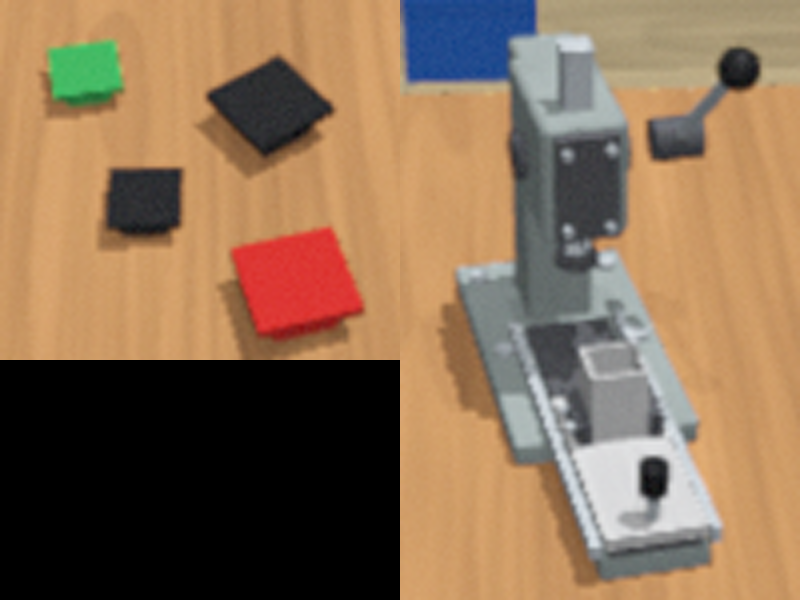

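The crop confirms two black caps: the smaller at full-image (251,324), side-aligned, and a larger one at (283,301), rotated 45°. The smaller is the one meant. Mouth centre is at about (288,205), knob at (298.5,234.5), ball at (319.8,132). Next is an enlarged top view of the press.

Run:
```python
from h import *
t=cv2.imread("pics/top0.png")
cv2.imwrite("pics/c2.png",cv2.resize(t[155:260,150:290],None,fx=5,fy=5,interpolation=cv2.INTER_CUBIC))
print("ball",tri((319.5,131.8),(224.8,169)))
print("mouth",plane("side",(288,205.5),.102),"knob",plane("side",(298.5,234.5),.079))
for p in[(578,348),(632,344),(648,375),(592,380)]: print(plane("side",(235+(p[0]-400)/4,115+p[1]/4),.102).round(4))
```

```text
ball (array([0.63951262, 0.08923814, 0.32825805]), np.float64(0.0025350090571851164))
mouth [0.55191225 0.06196953 0.102     ] knob [ 0.57495283 -0.0531628   0.079     ]
[0.5272 0.0825 0.102 ]
[0.5686 0.0858 0.102 ]
[0.5776 0.0432 0.102 ]
[0.5356 0.0388 0.102 ]
```

View pics/c2.png

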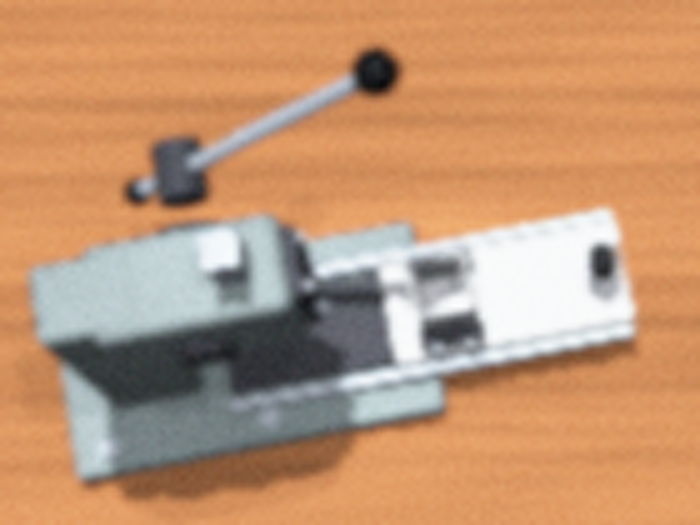

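Top crop: knob at (603,265)/5+offset, ball at (376,71), ram top at (220,243), foot edges tilted about 11°. I'll work out the press frame and cap pose.

Run:
```python
from h import *
s=cv2.imread("pics/side0.png")
rt,e=tri((278.9,125.5),(194,203.6));print("ramtop",rt,e)
print("ram top-face check; knob top view",plane("top",(150+603/5,155+265/5),.085))
for th in(100,101,102):
    a=np.radians(th);u=np.array([np.cos(a),np.sin(a)]);v=np.array([-u[1],u[0]])
    for n,P in(("mouth",(.5519,.062)),("knob",(.575,-.0532)),("ball",(.6395,.0892)),("ram",rt[:2])): print(th,n,np.round([np.dot(P,u),np.dot(P,v)],4),end=" ")
    print()
q=lambda x,y:(215+x/4,275+y/4)
for p in[(111,169),(181,169)]:print("cap back edge",plane("side",q(*p),.022).round(4))
# sub-pixel edge fits on the small cap
g=s[308:340,236:270].max(2)
for r in range(0,32,1): print(r+308,' '.join('%3d'%v for v in g[r]))
```

```text
ramtop [0.53106839 0.19049111 0.30465314] 0.0007450827996396106
ram top-face check; knob top view [ 0.56502915 -0.05172451  0.085     ]
100 mouth [-0.0348 -0.5543] 100 knob [-0.1522 -0.557 ] 100 ball [-0.0232 -0.6453] 100 ram [ 0.0954 -0.5561] 
101 mouth [-0.0444 -0.5536] 101 knob [-0.1619 -0.5543] 101 ball [-0.0345 -0.6448] 101 ram [ 0.0857 -0.5577] 
102 mouth [-0.0541 -0.5527] 102 knob [-0.1716 -0.5514] 102 ball [-0.0457 -0.6441] 102 ram [ 0.0759 -0.5591] 
cap back edge [ 0.4184 -0.3066  0.022 ]
cap back edge [ 0.4615 -0.3087  0.022 ]
308 209 207 208 211 205 200 200 200 202 203 202 202 200 196 195 198 202 207 209 209 207 205 206 210 210 207 205 203 204 185 160 142 143 149
309 209 208 209 211 205 199 200 199 200 203 201 202 199 196 196 200 204 206 208 209 208 207 204 206 210 209 203 203 205 205 184 155 143 150
310 209 208 209 211 208 203 202 201 203 203 203 202 199 198 195 201 205 207 210 210 210 207 205 209 211 208 206 204 202 205 200 179 154 150
311 208 209 209 213 210 204 201 198 202 203 201 202 199 196 194 200 203 208 209 210 208 205 207 209 212 209 205 203 202 205 203 196 180 1
[... 3222 characters left out ...]

335 205 209 207 180 157 151 148 145 143 143 146 149 149 147 146 144 145 145 147 148 147 152 191 207 208 204 202 202 209 211 206 203 198 201
336 206 207 208 181 157 156 154 157 154 153 154 175 184 180 177 178 177 174 178 180 178 178 203 214 210 204 203 201 207 210 207 203 199 204
337 207 207 208 192 180 178 178 176 178 175 180 204 213 210 207 207 207 205 207 211 210 209 213 213 211 205 202 201 209 211 208 201 198 205
338 206 206 207 209 206 209 209 210 208 205 209 213 215 209 207 209 206 206 210 211 210 210 214 214 210 205 200 201 208 212 208 201 199 203
339 206 206 208 209 208 208 208 210 210 205 210 216 214 208 206 207 207 206 208 209 212 210 213 213 210 205 200 201 208 209 209 202 199 203
```

Run:
```python
from h import *
for p,z in(((242.1,316.7),.022),((260.1,316.7),.022),((241.4,331.6),.016),((260.3,331.3),.016)):print(plane("side",p,z).round(4))
print("top proj mouth crop",(proj("top",(.552,.062,.102))-[150,155])*5,"knob",(proj("top",(.575,-.053,.079))-[150,155])*5)
for p in[(612,212),(635,330),(555,222)]: print("slide plate corner",plane("top",(150+p[0]/5,155+p[1]/5),.042))
# slide corners in side crop: front right (718,530), front left (590,545)
for p in[(716,522),(596,543)]: print("side",plane("side",(235+(p[0]-400)/4,115+p[1]/4),.042))
print("bounds of top cap:",[cv2.boundingRect(c) for c in blobs(cv2.imread("pics/top0.png"),(300,205,360,258),60)])
```

```text
[ 0.4168 -0.3047  0.022 ]
[ 0.4611 -0.3069  0.022 ]
[ 0.4156 -0.3469  0.016 ]
[ 0.4609 -0.3482  0.016 ]
top proj mouth crop [446.38432102 279.66499944] knob [604.75958996 253.78358968]
slide plate corner [ 0.616696   -0.05810826  0.042     ]
slide plate corner [ 0.52493019 -0.07410509  0.042     ]
slide plate corner [ 0.60965893 -0.01487236  0.042     ]
side [ 0.61983432 -0.05909645  0.042     ]
side [ 0.53235191 -0.07841512  0.042     ]
bounds of top cap: []
```

Cap centre is about (0.4385, -0.327), yaw about -2°. Mouth is about (0.552, 0.062), press yaw about 101°, slide about 0.13 out. Next I hover over the cap.

play_rows(targets=[[0.3,0.025,0.0268,-0.014,0,0,-0.0342],[0.3,0.025,0.0268,-0.014,0,0,-0.0342],[0.3,0.025,0.0268,-0.014,0,0,-0.0342],[0.3,0.025,0.0268,-0.014,0,0,-0.0342],[0.3,0.025,0.0268,-0.014,0,0,-0.0342],[0.3,0.025,0.0268,-0.014,0,0,-0.0342],[0.3,0.025,0.0268,-0.014,0,0,-0.0342],[0.3,0.025,0.0268,-0.014,0,0,-0.0342],[0.3,0.025,0.0268,-0.014,0,0,-0.0342],[0.3,0.024,0.0268,-0.014,0,0,-0.0342],[0.3,0,0,0,0,0,0]])

```text
time_s: 1.48
position: [0.4386, -0.3247, 0.0812]
tcp_rot: [[1.0, -0.03, -0.002], [-0.03, -1.0, 0.003], [-0.003, -0.003, -1.0]]
force: [0.9, 0.1, -0.4]
opening: 0.702
```

```bash
cat > look.py <<'E'
import sys
from h import *
# look.py out  cam x0 y0 x1 y1 scale [cam ...]: side-by-side crops
a=sys.argv[2:]; ims=[]
while a:
    n=a[0];x0,y0,x1,y1,k=map(int,a[1:6]);a=a[6:]
    ims.append(cv2.resize(bot.capture(n)[y0:y1,x0:x1],None,fx=k,fy=k,interpolation=cv2.INTER_CUBIC))
h=max(i.shape[0] for i in ims)
cv2.imwrite("pics/"+sys.argv[1],np.hstack([cv2.copyMakeBorder(i,0,h-i.shape[0],0,4,0) for i in ims]))
s=bot.read_state();R=np.array(s["tcp_rot"])
print(round(s["time_s"],2),np.round(s["position"],4),"yaw y",np.degrees(np.arctan2(R[1,1],R[0,1])).round(2),R[:,2].round(3),np.round(s["force"],1),round(s["opening"],3))
E
python3 look.py p5.png side 190 240 320 360 5
```

```text
1.52 [ 0.4384 -0.3264  0.0818] yaw y -91.8 [-0.001  0.001 -1.   ] [ 0.6 -0.3  0.1] 0.703
```

View pics/p5.png

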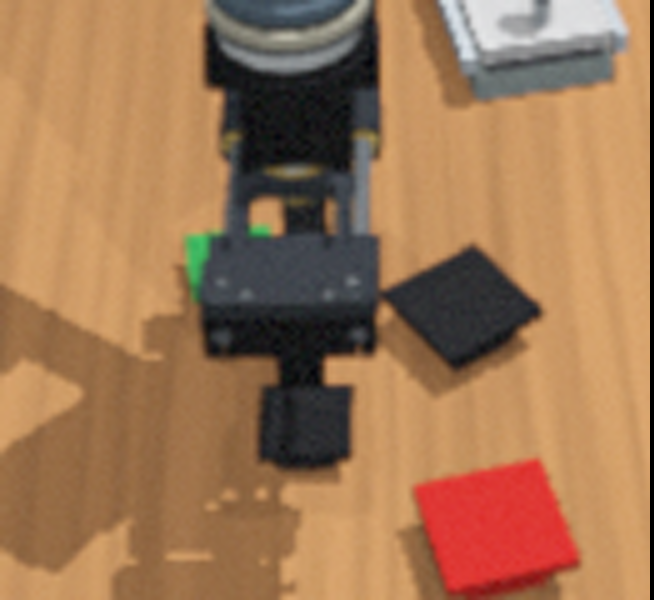

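The picture shows the gripper above the small black cap, fingers at (301,370) and cap at (306,425), nicely in line. Descend and grip.

play_rows(targets=[[0.3,0,0,-0.03,0,0,0],[0.3,0,0,-0.03,0,0,0],[0.3,0,0,-0.011,0,0,0],[0.3,0,0,0,0,0,0],[0.8,0,0,0,0,0,0],[0.8,0,0,0,0,0,0],[0.8,0,0,0,0,0,0],[0.8,0,0,0,0,0,0],[0.8,0,0,0,0,0,0]])

```text
time_s: 2.65
position: [0.4388, -0.3281, 0.0125]
tcp_rot: [[0.999, -0.034, 0.001], [-0.034, -0.999, -0.001], [0.001, 0.001, -1.0]]
force: [-1.3, 0.5, 6.7]
opening: 0.523
```

The cap is held, but with the slide only 0.13 out the gripper body would reach the press head during insertion. I'll set the cap back and first pull the slide fully out by its knob.

play_rows(targets=[[0.3,0,0,0,0,0,0],[0.3,0,0,0,0,0,0],[0.3,0,0,0,0,0,0],[0.35,0,0,0.05,0,0,0],[0.35,0,0,0.06,0,0,0],[0.35,0.027,0.054,0.03,0,0,0],[0.35,0.027,0.055,0,0,0,0],[0.35,0.027,0.055,0,0,0,0],[0.35,0.027,0.055,0,0,0,0],[0.35,0.027,0.055,0,0,0,0],[0.35,0,0,-0.02,0,0,0],[0.35,0,0,0,0,0,0]])

```text
time_s: 4.15
position: [0.57, -0.0561, 0.1278]
tcp_rot: [[0.999, -0.032, -0.004], [-0.032, -0.999, 0.001], [-0.004, -0.001, -1.0]]
force: [-0.5, 1.0, -0.5]
opening: 0.649
```

```bash
python3 look.py p6.png side 215 180 325 340 3 top 190 180 300 230 4
```

```text
4.25 [ 0.571  -0.0578  0.1292] yaw y -91.99 [-0.001  0.    -1.   ] [-0.3 -0.7  0.5] 0.65
```

View pics/p6.png

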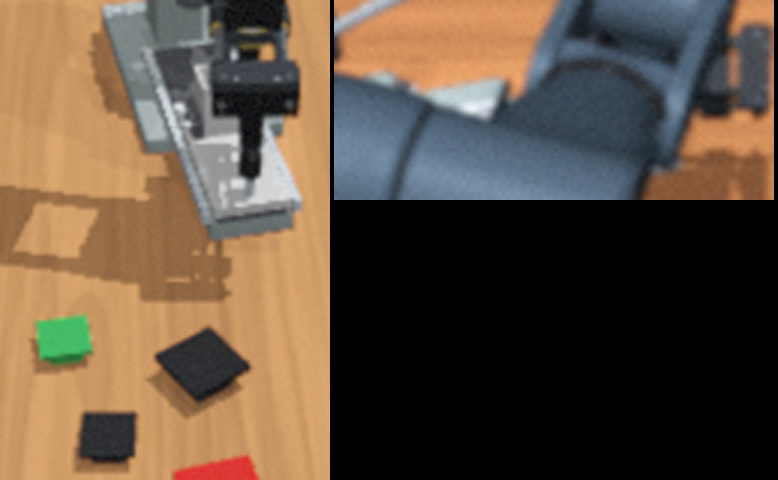

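The picture shows the cap standing where it was, at (108,435), and the fingers right over the knob at (250,175). Descend, grip the knob, pull out.

play_rows(targets=[[0.35,0.002,0.003,-0.035,0,0,0],[0.35,0,0,-0.032,0,0,0],[0.35,0,0,0,0,0,0],[0.9,0,0,0,0,0,0],[0.9,0,0,0,0,0,0],[0.9,0,0,0,0,0,0],[0.9,0,0,0,0,0,0],[0.9,0,0,0,0,0,0]])

```text
time_s: 5.25
position: [0.5748, -0.0541, 0.0633]
tcp_rot: [[0.999, -0.035, 0.003], [-0.035, -0.999, 0.0], [0.003, -0.0, -1.0]]
force: [2.3, 3.6, 5.8]
opening: 0.266
```

play_rows(targets=[[0.9,0.0012,-0.006,0,0,0,0],[0.9,0.0012,-0.006,0,0,0,0],[0.9,0.001,-0.005,0,0,0,0],[0.9,0,0,0,0,0,0]])

```text
time_s: 5.75
position: [0.578, -0.0722, 0.0633]
tcp_rot: [[0.999, -0.034, 0.003], [-0.034, -0.999, -0.001], [0.003, 0.001, -1.0]]
force: [0.5, 0.2, 4.7]
opening: 0.26
```

play_rows(targets=[[0.9,0.0006,-0.003,0,0,0,0],[0.9,0.0004,-0.002,0,0,0,0],[0.9,0,0,0,0,0,0]])

```text
time_s: 6.12
position: [0.5781, -0.0734, 0.0633]
tcp_rot: [[0.999, -0.036, 0.001], [-0.036, -0.999, 0.005], [0.001, -0.005, -1.0]]
force: [2.3, 12.0, 7.9]
opening: 0.266
```

The slide is at its out stop (12 N). Release and return to the cap.

play_rows(targets=[[0.35,0,0.002,0,0,0,0],[0.35,0,0,0,0,0,0],[0.35,0,0,0,0,0,0],[0.35,0,0,0.06,0,0,0],[0.35,-0.028,-0.051,0,0,0,0],[0.35,-0.028,-0.051,0,0,0,0],[0.35,-0.028,-0.051,0,0,0,0],[0.35,-0.028,-0.051,-0.02,0,0,0],[0.35,-0.027,-0.05,-0.02,0,0,0],[0.35,0,0,0,0,0,0],[0.35,0,0,0,0,0,0]])

```text
time_s: 7.5
position: [0.4382, -0.3284, 0.082]
tcp_rot: [[0.999, -0.036, -0.001], [-0.036, -0.999, 0.001], [-0.001, -0.001, -1.0]]
force: [-0.1, 0.8, -0.7]
opening: 0.652
```

play_rows(targets=[[0.35,0,0,-0.035,0,0,0],[0.35,0,0,-0.035,0,0,0],[0.35,0,0,0,0,0,0],[0.9,0,0,0,0,0,0],[0.9,0,0,0,0,0,0],[0.9,0,0,0,0,0,0],[0.9,0,0,0,0,0,0],[0.9,0,0,0.06,0,0,0],[0.9,0,0,0.06,0,0,0],[0.9,0,0,0.02,0,0,0],[0.9,0,0,0,0,0,0]])

```text
time_s: 8.88
position: [0.4396, -0.3296, 0.1545]
tcp_rot: [[0.999, -0.034, 0.003], [-0.034, -0.999, -0.004], [0.003, 0.004, -1.0]]
force: [-0.1, 1.2, -0.9]
opening: 0.524
```

play_rows(targets=[[0.9,0.0129,0.0415,0,0,0,0.0252],[0.9,0.0129,0.0415,0,0,0,0.0252],[0.9,0.0129,0.0415,0,0,0,0.0252],[0.9,0.0129,0.0415,0,0,0,0.0252],[0.9,0.0129,0.0415,0,0,0,0.0252],[0.9,0.0129,0.0415,0,0,0,0.0252],[0.9,0.0129,0.0415,0,0,0,0.0252],[0.9,0.0129,0.0415,0,0,0,0.0252],[0.9,0.0128,0.0415,0,0,0,0.0252],[0.9,0,0,-0.015,0,0,0],[0.9,0,0,0,0,0,0]])

```text
time_s: 10.25
position: [0.5524, 0.0449, 0.1348]
tcp_rot: [[0.981, 0.192, -0.006], [0.192, -0.981, 0.0], [-0.006, -0.001, -1.0]]
force: [0.2, 0.1, 0.4]
opening: 0.521
```

```bash
python3 look.py p7.png side 240 130 340 255 5
```

```text
10.3 [0.5531 0.0443 0.1356] yaw y -79.0 [-0.005  0.    -1.   ] [ 0.4 -0.3  0. ] 0.523
```

View pics/p7.png

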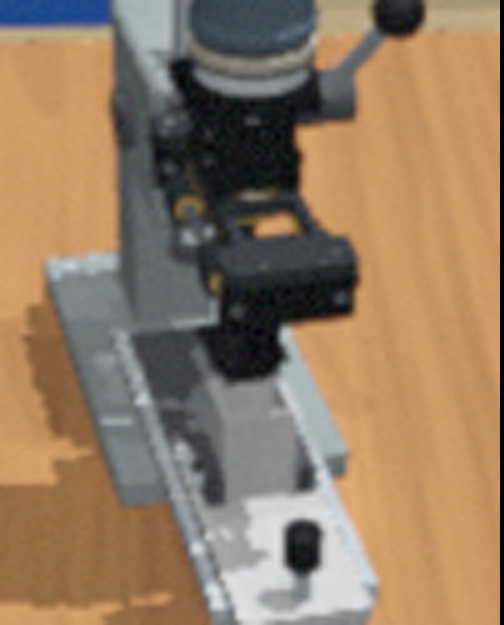

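The picture shows the cap above the profile, with the knob at (302,547). I'll compare the predicted edges with the pixels.

```bash
python3 - <<'E'
from h import *
a=np.radians(101);u=np.r_[np.cos(a),np.sin(a),0];v=np.r_[-u[1],u[0],0]
M=np.array([.5551,.0443,.102]);C=np.array([.5531,.0443,.1345])
q=lambda P:((proj("side",P)-[240,130])*5).round(1)
for n,P,h,zs in(("profile",M,.022,(0,-.025)),("flange",C,.023,(.011,.005)),("plugfoot",C,.013,(-.011,)),("plugtop",C,.017,(.005,))):
    for z in zs: print(n,z,[q(P+np.r_[0,0,z]+sx*h*u+sy*h*v) for sx,sy in((-1,1),(-1,-1),(1,-1),(1,1))])
print("knob",q(M-.12*u-[0,0,.023]),q(M-.12*u-[0,0,.01]))
im=cv2.imread("pics/p7.png")
for y in (340,350,360,370,380,390,400,410,420,430,450,470): print(y,im[y,190:325:5].max(1).tolist())
for y in(530,545,560):print(y,im[y,275:330:5].max(1).tolist())
E
python3 - <<'E'
import cv2
im=cv2.imread("pics/p7.png")[310:450,180:340]
cv2.imwrite("pics/p8.png",cv2.resize(im,None,fx=5,fy=5,interpolation=cv2.INTER_CUBIC)[:600])
E
```

```text
profile 0 [array([220.3, 419.4]), array([292.6, 409. ]), array([273.2, 369. ]), array([202.5, 378.9])]
profile -0.025 [array([220.3, 454. ]), array([291.9, 443.6]), array([272.6, 403.1]), array([202.7, 413.1])]
flange 0.011 [array([215.6, 358.7]), array([292.6, 348.1]), array([271.9, 307.1]), array([196.8, 317.2])]
flange 0.005 [array([215.6, 367.4]), array([292.4, 356.7]), array([271.8, 315.7]), array([196.9, 325.8])]
plugfoot -0.011 [array([228.1, 378.7]), array([271. , 372.7]), array([259.6, 349.2]), array([217.3, 355. ])]
plugtop 0.005 [array([223.1, 360.4]), array([279.7, 352.6]), array([264.7, 322.2]), array([209.1, 329.7])]
knob [300.7 544.3] [301.2 525.8]
340 [70, 70, 60, 37, 23, 25, 28, 29, 34, 35, 30, 21, 17, 21, 24, 27, 13, 32, 131, 191, 184, 192, 207, 212, 207, 201, 200]
350 [82, 102, 98, 68, 36, 28, 30, 29, 29, 31, 22, 22, 17, 12, 23, 25, 16, 17, 42, 116, 175, 181, 193, 208, 210, 205, 203]
360 [76, 91, 108, 97, 61, 33, 24, 28, 35, 31, 28, 25, 20, 23, 19, 20, 19, 16, 53, 101, 152, 185, 179, 192, 210, 211, 204]
370 [66, 72, 93, 105, 93, 66, 44, 28, 24, 26, 21, 18, 23, 20, 
[... 611 characters left out ...]
 [97, 102, 106, 109, 108, 107, 117, 136, 143, 142, 143, 142, 140, 138, 140, 142, 143, 142, 139, 140, 141, 178, 200, 187, 180, 182, 182]
430 [89, 94, 92, 100, 107, 107, 113, 128, 135, 136, 137, 139, 138, 136, 138, 139, 140, 141, 143, 143, 140, 151, 184, 195, 184, 179, 180]
450 [126, 83, 66, 64, 77, 96, 113, 129, 138, 137, 138, 138, 137, 139, 140, 140, 140, 139, 140, 141, 141, 130, 106, 129, 183, 200, 185]
470 [130, 94, 84, 77, 67, 66, 88, 121, 137, 138, 137, 136, 139, 139, 140, 140, 141, 143, 144, 143, 135, 112, 80, 62, 73, 139, 203]
530 [227, 203, 122, 48, 36, 45, 45, 39, 41, 111, 192]
545 [227, 205, 104, 28, 29, 33, 32, 32, 43, 124, 199]
560 [224, 201, 105, 27, 20, 23, 26, 18, 31, 121, 199]
```

View pics/p8.png

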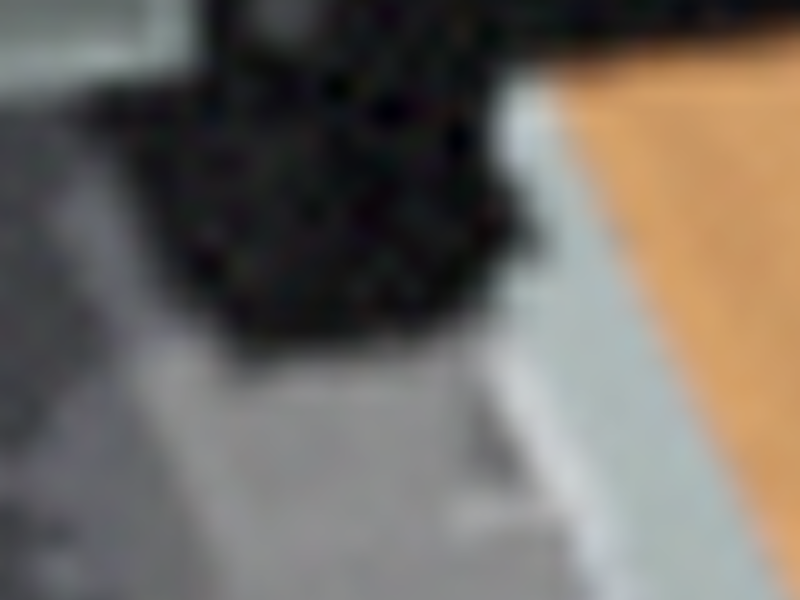

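The cap sits about 5 mm to the left of the profile, judging by profile edges at 226–297 against the flange at 210–287. I'll shift +5 mm in x, then start lowering.

play_rows(targets=[[0.9,0.005,0,0,0,0,0],[0.9,0,0,-0.01,0,0,0],[0.9,0,0,-0.01,0,0,0],[0.9,0,0,-0.006,0,0,0],[0.9,0,0,0,0,0,0]])

```text
time_s: 10.92
position: [0.5592, 0.045, 0.1106]
tcp_rot: [[0.982, 0.191, -0.002], [0.191, -0.982, 0.0], [-0.002, -0.001, -1.0]]
force: [0.2, -0.5, -0.3]
opening: 0.523
```

```bash
python3 look.py p9.png side 260 180 320 230 10
python3 - <<'E'
from h import *
im=cv2.imread("pics/p9.png")
for y in range(120,330,15): print(y,im[y,150:450:12].max(1).tolist())
E
```

```text
10.97 [0.5596 0.045  0.111 ] yaw y -78.97 [-0.001  0.    -1.   ] [ 1.5  0.6 -0.5] 0.523
120 [106, 106, 107, 107, 107, 101, 64, 33, 59, 75, 49, 61, 72, 74, 71, 69, 78, 69, 58, 62, 56, 51, 51, 48, 45]
135 [121, 123, 128, 133, 138, 142, 123, 66, 124, 112, 55, 40, 43, 44, 46, 43, 38, 44, 45, 43, 45, 42, 40, 42, 39]
150 [134, 138, 135, 144, 141, 133, 107, 61, 97, 98, 45, 35, 44, 41, 43, 34, 32, 38, 31, 24, 30, 29, 22, 26, 25]
165 [75, 73, 72, 74, 99, 106, 95, 70, 50, 71, 36, 19, 19, 25, 19, 23, 22, 26, 24, 21, 22, 13, 22, 3, 27]
180 [65, 64, 71, 69, 99, 104, 110, 89, 68, 45, 19, 22, 29, 31, 23, 23, 13, 23, 28, 21, 29, 22, 20, 29, 19]
195 [74, 69, 72, 80, 101, 108, 106, 109, 101, 58, 28, 46, 70, 57, 31, 20, 23, 30, 23, 28, 19, 21, 30, 19, 21]
210 [70, 70, 68, 99, 108, 105, 98, 89, 75, 53, 29, 38, 55, 46, 23, 15, 18, 22, 22, 21, 24, 30, 29, 52, 63]
225 [69, 70, 68, 74, 105, 94, 44, 28, 33, 32, 25, 21, 25, 16, 13, 24, 18, 19, 18, 54, 114, 140, 155, 176, 178]
240 [71, 68, 67, 72, 88, 97, 58, 27, 26, 27, 30, 26, 21, 28, 20, 24, 25, 28, 24, 85, 177, 196, 194, 214, 217]
255 [67, 69, 69, 65, 78, 110, 104, 50, 32, 34, 30, 30, 35, 29, 20, 24, 24, 22, 23, 52, 141, 183, 186, 200, 212]
270 [68, 69, 74, 75, 95, 115, 137, 105, 32, 29, 30, 26, 30, 24, 18, 23, 20, 22, 18, 24, 87, 166, 184, 180, 206]
285 [72, 69, 70, 99, 106, 106, 130, 117, 61, 26, 24, 34, 31, 28, 24, 22, 29, 23, 20, 33, 79, 151, 184, 184, 187]
300 [92, 78, 89, 107, 108, 108, 112, 129, 91, 35, 28, 27, 29, 20, 17, 16, 13, 14, 25, 103, 178, 180, 185, 184, 181]
315 [99, 96, 85, 92, 98, 100, 105, 127, 120, 99, 60, 30, 34, 33, 37, 41, 49, 58, 64, 130, 199, 190, 184, 184, 184]
```

View pics/p9.png

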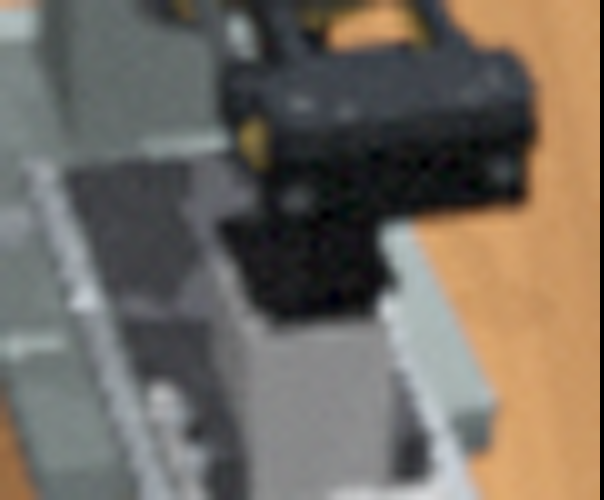

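The picture shows the flange (about 245–395) centred over the profile face (about 260–390), with no force. Continue lowering.

play_rows(targets=[[0.9,0,0,-0.004,0,0,0],[0.9,0,0,-0.004,0,0,0],[0.9,0,0,0,0,0,0]])

```text
time_s: 11.35
position: [0.5595, 0.045, 0.1031]
tcp_rot: [[0.981, 0.192, -0.001], [0.192, -0.981, 0.0], [-0.001, -0.0, -1.0]]
force: [-0.3, 0.2, -1.0]
opening: 0.525
```

play_rows(targets=[[0.9,0,0,-0.003,0,0,0],[0.9,0,0,-0.002,0,0,0],[0.9,0,0,0,0,0,0]])

```text
time_s: 11.72
position: [0.56, 0.0451, 0.0999]
tcp_rot: [[0.981, 0.192, 0.001], [0.192, -0.981, -0.0], [0.001, 0.0, -1.0]]
force: [-3.0, 1.5, 9.2]
opening: 0.523
```

play_rows(targets=[[0.9,0,0,-0.002,0,0,0],[0.9,0,0,-0.002,0,0,0],[0.9,0,0,0,0,0,0]])

```text
time_s: 12.1
position: [0.5603, 0.0451, 0.0989]
tcp_rot: [[0.981, 0.192, 0.003], [0.192, -0.981, -0.001], [0.002, 0.001, -1.0]]
force: [-6.4, 0.9, 28.6]
opening: 0.522
```

Release, then press on the cap's top with closed fingers and read its height.

play_rows(targets=[[0.35,0,0,0.002,0,0,0],[0.35,0,0,0.002,0,0,0],[0.35,0,0,0,0,0,0],[0.35,0,0,0.03,0,0,0],[1.0,-0.002,0,0,0,0,0],[1.0,0,0,0,0,0,0],[1.0,0,0,0,0,0,0],[1.0,0,0,0,0,0,0],[1.0,0,0,0,0,0,0],[1.0,0,0,-0.01,0,0,0],[1.0,0,0,-0.006,0,0,0],[1.0,0,0,0,0,0,0]])

```text
time_s: 13.6
position: [0.5571, 0.045, 0.1114]
tcp_rot: [[0.982, 0.191, -0.002], [0.191, -0.982, 0.0], [-0.002, -0.001, -1.0]]
force: [0.6, -0.3, -0.2]
opening: 0.004
```

play_rows(targets=[[1.0,0,0,-0.003,0,0,0],[1.0,0,0,-0.002,0,0,0],[1.0,0,0,-0.002,0,0,0],[1.0,0,0,0,0,0,0]])

```text
time_s: 14.1
position: [0.558, 0.0449, 0.1083]
tcp_rot: [[0.981, 0.192, 0.001], [0.192, -0.981, -0.0], [0.001, 0.001, -1.0]]
force: [-4.5, 0.5, 17.9]
opening: 0.005
```

play_rows(targets=[[1.0,0,0,-0.002,0,0,0],[1.0,0,0,-0.001,0,0,0],[1.0,0,0,0,0,0,0]])

```text
time_s: 14.48
position: [0.5581, 0.045, 0.1082]
tcp_rot: [[0.981, 0.192, 0.003], [0.192, -0.981, -0.001], [0.002, 0.001, -1.0]]
force: [-9.4, 0.3, 37.0]
opening: 0.008
```

The cap's top stands at 108.2 mm under 37 N, so it is fully seated. Next I move to the knob and turn the jaws across the slide (+90°).

play_rows(targets=[[0.5,0,0,0.05,0,0,0],[0.5,0.007,-0.04,0.01,0,0,0],[0.5,0.007,-0.04,0,0,0,0],[0.5,0.006,-0.038,0,0,0,0.174],[0.5,0,0,0,0,0,0.174],[0.5,0,0,0,0,0,0.174],[0.5,0,0,0,0,0,0.174],[0.5,0,0,0,0,0,0.174],[0.5,0,0,0,0,0,0.174],[0.5,0,0,0,0,0,0.174],[0.5,0,0,0,0,0,0.174],[0.5,0,0,0,0,0,0.174]])

```text
time_s: 15.98
position: [0.5778, -0.073, 0.1624]
tcp_rot: [[-0.192, 0.981, 0.0], [0.981, 0.192, -0.0], [-0.0, 0.0, -1.0]]
force: [1.5, 0.1, -0.4]
opening: 0.5
```

```bash
python3 look.py p10.png side 240 150 340 265 5
```

```text
16.02 [ 0.5777 -0.073   0.1624] yaw y 11.3 [ 0. -0. -1.] [-0.1  0.4  0.2] 0.498
```

View pics/p10.png

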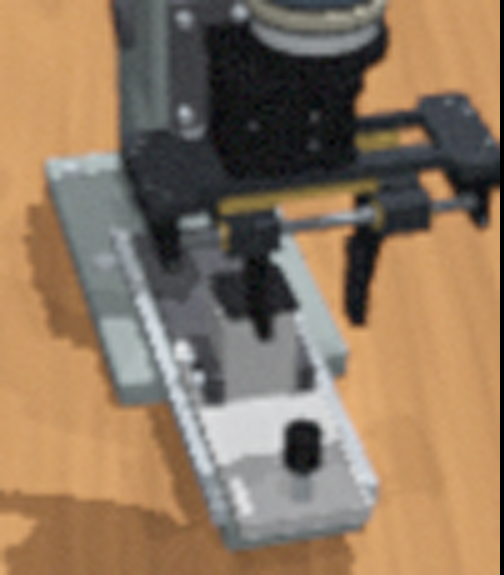

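The picture shows the cap seated flat and square on the profile at (255,290), and the knob at (302,447) between the two fingertips. Descend and grip the knob.

play_rows(targets=[[0.5,0,0,-0.05,0,0,0],[0.5,0,0,-0.05,0,0,0],[0.5,0,0,0,0,0,0],[0.9,0,0,0,0,0,0],[0.9,0,0,0,0,0,0],[0.9,0,0,0,0,0,0],[0.9,0,0,0,0,0,0]])

```text
time_s: 16.9
position: [0.5766, -0.0737, 0.0643]
tcp_rot: [[-0.188, 0.982, -0.002], [0.982, 0.188, -0.001], [-0.001, -0.002, -1.0]]
force: [-5.4, -3.2, 5.2]
opening: 0.264
```

play_rows(targets=[[0.9,-0.0018,0.0098,0,0,0,0],[0.9,-0.0018,0.0098,0,0,0,0],[0.9,-0.0018,0.0098,0,0,0,0],[0.9,-0.0018,0.0098,0,0,0,0],[0.9,-0.0018,0.0098,0,0,0,0],[0.9,0,0,0,0,0,0]])

```text
time_s: 17.65
position: [0.5676, -0.0235, 0.0643]
tcp_rot: [[-0.188, 0.982, -0.001], [0.982, 0.188, -0.0], [0.0, -0.001, -1.0]]
force: [-3.6, 0.8, 5.9]
opening: 0.268
```

play_rows(targets=[[0.9,-0.002,0.0098,0,0,0,0],[0.9,-0.002,0.0098,0,0,0,0],[0.9,-0.0018,0.0098,0,0,0,0],[0.9,-0.0018,0.0098,0,0,0,0],[0.9,-0.0018,0.0098,0,0,0,0],[0.9,-0.0018,0.0098,0,0,0,0],[0.9,-0.0018,0.0098,0,0,0,0],[0.9,-0.0018,0.0098,0,0,0,0],[0.9,0,0,0,0,0,0]])

```text
time_s: 18.77
position: [0.5535, 0.055, 0.0643]
tcp_rot: [[-0.187, 0.982, 0.0], [0.982, 0.187, 0.0], [0.0, 0.0, -1.0]]
force: [-2.6, 1.9, 6.4]
opening: 0.264
```

play_rows(targets=[[0.9,-0.0015,0.008,0,0,0,0],[0.9,-0.0013,0.007,0,0,0,0],[0.9,-0.0006,0.003,0,0,0,0],[0.9,-0.0004,0.002,0,0,0,0],[0.9,0,0,0,0,0,0]])

```text
time_s: 19.4
position: [0.5501, 0.0739, 0.0643]
tcp_rot: [[-0.188, 0.982, 0.001], [0.982, 0.188, -0.001], [-0.001, 0.0, -1.0]]
force: [-2.7, -2.6, 6.8]
opening: 0.264
```

play_rows(targets=[[0.9,-0.0004,0.002,0,0,0,0],[0.9,-0.0004,0.002,0,0,0,0],[0.9,0,0,0,0,0,0]])

```text
time_s: 19.77
position: [0.5501, 0.074, 0.0643]
tcp_rot: [[-0.19, 0.982, 0.002], [0.982, 0.19, -0.007], [-0.007, 0.0, -1.0]]
force: [-2.6, -15.7, 4.9]
opening: 0.266
```

The slide is home: hard stop after 149.9 mm of travel, -15.7 N. Release, back off to the front, and go round to the lever ball.

play_rows(targets=[[0.45,0,-0.003,0,0,0,0],[0.45,0,0,0,0,0,0],[0.45,0,0,0,0,0,0],[0.45,0.0053,-0.0295,0,0,0,0],[0.45,0.009,-0.049,0,0,0,0],[0.45,0.02,0,0.055,0,0,0],[0.45,0.02,0,0.055,0,0,0],[0.45,0.02,0.015,0.055,0,0,0],[0.45,0.02,0.015,0.055,0,0,0],[0.45,0.005,0.005,0.026,0,0,0],[0.45,0,0,0,0,0,0],[0.45,0,0,0,0,0,0]])

```text
time_s: 21.28
position: [0.6472, 0.0321, 0.3064]
tcp_rot: [[-0.187, 0.982, -0.004], [0.982, 0.187, 0.0], [0.001, -0.004, -1.0]]
force: [0.1, 0.1, -0.8]
opening: 0.551
```

```bash
python3 look.py p11.png side 220 60 380 240 3 top 180 140 260 200 4; python3 -c "
from h import *
s=bot.read_state();p=np.array(s['position'])
q=lambda n,P:proj(n,P).round(1)
print('tcp',q('side',p),q('top',p),'ball',q('side',(.639,.0895,.3286)),q('top',(.639,.0895,.3286)))"
```

```text
21.38 [0.6471 0.0318 0.3059] yaw y 10.75 [-0.005  0.001 -1.   ] [-0.4 -0.4 -0.3] 0.545
tcp [323.9 148.5] [243.1 168.2] ball [318.9 131.8] [224.7 168.7]
```

View pics/p11.png

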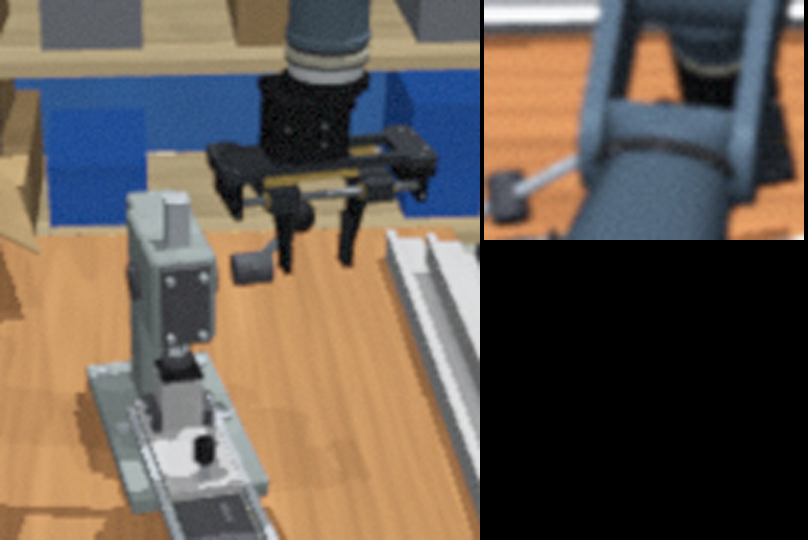

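The picture shows the slide home with the cap under the pad, knob at (205,448), and the lever ball at (297,216) behind the open fingers. Slide the fingers over the ball and grip.

play_rows(targets=[[0.45,-0.004,0,0.004,0,0,0],[0.45,-0.002,0.03,0,0,0,0],[0.45,-0.002,0.028,0,0,0,0],[0.45,0,0,0,0,0,0],[0.9,0,0,0,0,0,0],[0.9,0,0,0,0,0,0],[0.9,0,0,0,0,0,0],[0.9,0,0,0,0,0,0]])

```text
time_s: 22.38
position: [0.6389, 0.0884, 0.3121]
tcp_rot: [[-0.186, 0.983, -0.005], [0.983, 0.186, -0.002], [-0.001, -0.005, -1.0]]
force: [-4.9, -2.7, 1.4]
opening: 0.352
```

play_rows(targets=[[0.9,0.0011,-0.006,-0.008,0,0,0],[0.9,0.0011,-0.006,-0.008,0,0,0],[0.9,0.001,-0.005,-0.0085,0,0,0],[0.9,0.0009,-0.005,-0.0085,0,0,0],[0.9,0.0008,-0.0043,-0.009,0,0,0],[0.9,0.0008,-0.0043,-0.009,0,0,0],[0.9,0,0,0,0,0,0]])

```text
time_s: 23.25
position: [0.6444, 0.0578, 0.2613]
tcp_rot: [[-0.186, 0.983, -0.005], [0.983, 0.186, -0.001], [-0.0, -0.005, -1.0]]
force: [-7.3, -2.3, 5.9]
opening: 0.349
```

play_rows(targets=[[0.9,0.0006,-0.0034,-0.0094,0,0,0],[0.9,0.0006,-0.0034,-0.0094,0,0,0],[0.9,0.0004,-0.0024,-0.0097,0,0,0],[0.9,0.0004,-0.0024,-0.0097,0,0,0],[0.9,0.0002,-0.0015,-0.0099,0,0,0],[0.9,0.0003,-0.0015,-0.0099,0,0,0],[0.9,0.0001,-0.0005,-0.01,0,0,0],[0.9,0.0001,-0.0005,-0.01,0,0,0],[0.9,0,0,0,0,0,0],[0.9,0,0,0,0,0,0]])

```text
time_s: 24.5
position: [0.6473, 0.0419, 0.185]
tcp_rot: [[-0.186, 0.982, -0.004], [0.982, 0.186, -0.002], [-0.002, -0.004, -1.0]]
force: [-8.0, -2.5, 11.1]
opening: 0.349
```

```bash
python3 look.py p12.png side 245 110 355 230 5; python3 -c "
from h import *
print('level ball',(proj('side',(.6475,.0425,.2))-[245,110])*5,'pivot',(proj('side',(.6118,.2393,.2))-[245,110])*5)"
```

```text
24.55 [0.6473 0.0419 0.1851] yaw y 10.74 [-0.004 -0.002 -1.   ] [-7.3 -3.  10.9] 0.351
level ball [384.22254627 349.45532726] pivot [292.3739062  193.82475343]
```

View pics/p12.png

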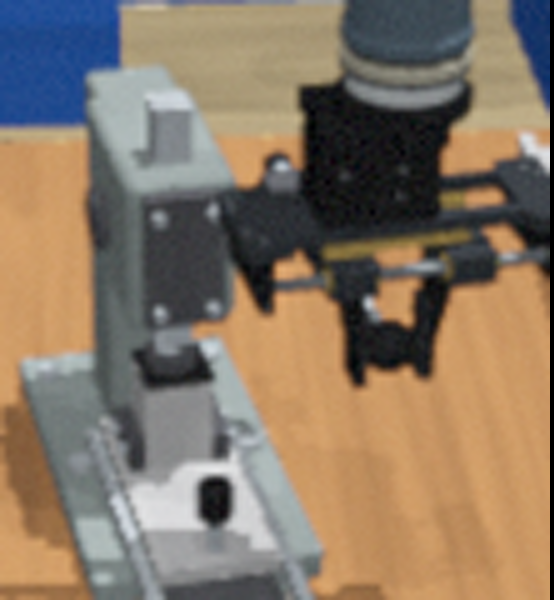

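The picture shows the ball held between the fingers at (388,348), against (384,349.5) predicted for level. The pad rests on the cap at (172,360). By the wrist reading it is about 1.5 mm high, so I trim down and hold.

play_rows(targets=[[0.9,0,0,-0.0015,0,0,0],[0.9,0,0,0,0,0,0],[0.9,0,0,0,0,0,0],[0.9,0,0,0,0,0,0],[0.9,0,0,0,0,0,0],[0.9,0,0,0,0,0,0],[0.9,0,0,0,0,0,0],[0.9,0,0,0,0,0,0]])

```text
time_s: 25.55
position: [0.6473, 0.0419, 0.1838]
tcp_rot: [[-0.186, 0.982, -0.003], [0.982, 0.186, -0.002], [-0.002, -0.004, -1.0]]
force: [-8.1, -3.5, 11.5]
opening: 0.35
```

Steady at level with 11.5 N on the ball and no slip. Handing in.

```bash
python3 -c "
from rig import bot
print(bot.hand_in()); s=bot.read_state(); print(s['time_s'],s['position'],s['force'],s['opening'])"
```

```text
the job is handed in; nothing more can be done
None
the job is handed in; nothing more can be done
```

The job is handed in at about 25.6 s of the 64 s allowed, with the gripper still holding the lever ball and the bar level. The hand-in reported no verdict.

**What I did**
- **Slide out first:** it stood about 130 mm out, which left too little room for the gripper under the press head. After one grip on the cap I set it back down and pulled the slide to its out stop.
- **Cap:** I fitted the smaller black cap into the profile and pressed it down with closed fingers.
- **Slide home:** I pushed it in by the knob until it hit the stop.
- **Lever:** I gripped the ball and swung it down to level.

**Last checks**
- **Cap seated:** its top was at 108.2 mm under 37 N (108 mm expected), and it looked flat and square in the picture.
- **Slide home:** it travelled 149.9 mm between the stops and met a hard stop at about 16 N.
- **Lever level:** the ball is at about 200.5 mm by the wrist reading (200 mm is level). It needed 11.5 N to hold and stayed put for a second. In the picture, taken before a final 1.5 mm trim down, the ball was within about 1 pixel of its predicted level position and the pad was on the cap.

**Disagreements**
- **Camera views:** the two cameras differed by up to about 10 mm on the knob's position early on. I relied on the side view and on where the gripper made contact.
- **Sideways load:** about 8 N of sideways force stayed on the ball grip to the end.
- **Bystanders:** I never moved near the bottle, tin, cleat or screwdriver, but did not check them in a last full picture.

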